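# Shut two parts drawers, leave the one in use

## Robot

A 6-joint arm with a two-finger parallel gripper is mounted at the origin on a cart in front of the work surface, level with it; the furniture and walls round the work are solid. World frame = base frame: x ahead of the robot, y to its left, z up, the work surface at z = 0. Lengths are in m, angles in rad, forces in N, time in s.
With the tool pointing down it reaches from about 0.375 to 0.975 m from the base axis. Payload 3.8 kg.
Tool frame: the origin (TCP) lies between the finger pads, 19 mm behind the fingertips; this is the grasp point; z points along the fingers, y is the line along which they close (so a half turn about z gives the same grasp; the last joint's range is limited). The gripper opens to 85 mm and grips with 20 to 120 N. Pads are 22 mm wide; open, the fingers measure 114 mm over their backs; the gripper's body (76 mm by 85 mm) begins 54 mm behind the grasp point. The pads swing forward as they close: fully open they stand 13 mm farther back than shut.
Start: joints at [-1.169, 0.264, 1.604, -0, 1.274, -0.037], TCP at [0.287, -0.611, 0.25] pointing down, gripper open.
Joint ranges: [-2.63, 2.63], [-0.94, 2.18], [0.31, 2.57], [-1.31, 4.45], [0, 2.66], [-2.55, 2.55]. Speed limits (rad/s): [2.57, 2.57, 3.14, 3.14, 3.14, 3.14].

## Interface

Orientations are given as a 3x3 rotation matrix whose columns are the frame's x, y, z axes.
In Python, from workcell import manip gives the robot as it stands.
- The arm moves only by the tool play_rows, never from a script. Its argument "motion" is a list of rows, each a list of 2 entries, a list of its own where there are three numbers: the shift along the tool's x, y, z each as a share of 60 cm, from -1 to 1, then the turn, a rotation vector about the tool's x, y, z each as a share of pi/4 rad, from -1 to 1. A call has 1 to 12 rows; each row is the pose to reach, as a shift and turn from the pose commanded when the call began, along the tool's axes at that moment; what a row does not reach only later rows make up. A row lasts 1/8 s, in which the tool goes at most 62.5 mm and 10.7 degrees, less where a joint would pass 70% of its speed; a pose out of reach is approached as far as the arm can. A call with a number of a shift or a turn outside -1 to 1 is refused whole. A call with a gripper value outside its range is refused whole. "grip" is the opening, from 0 (shut) to 1 (fully open), set as the call begins (left out, the last holds). The fingers move at their own pace and stop on an object; "squeeze" is the grip in N (left out, the last holds). Time passes only in rows, so rows that repeat a pose let the fingers close. It gives the time, the measured TCP pose, the force, the opening and the grip force at its end, in the units of the state.
- manip.get_obs(): the state, without advancing time (a new reading comes with each control period).
- manip.snapshot(name): name is "scene" or "top" or "wrist"; returns (picture, depth): 384x512x3 uint8, red, green, blue; 384x512 float32, m along the optical axis (not along the pixel's ray), 0 where there is no reading.
- manip.calibration(name): a dict with "fx", "fy", "cx", "cy" (pixels), "k1" (the pictures are not rectified: a ray, as slopes to the right and down, at radius r is drawn at 1 + k1 r^2 times it, then the intrinsics apply), "position" and "rotation" of the camera in the world; the wrist camera has in their place "hand_eye" (4x4, takes a point from camera to tool coordinates, whose origin is the TCP and whose axes are the flange's). Camera axes: x right, y down, z forward; pixel columns grow to the right and rows downward; lengths in m; the calibration is good to about 2 mm. A picture is of the moment at which its call begins: read the wrist's pose just before it. calibration takes no time and is no camera call.
- manip.finish_job(): hands the job in; it is judged then, once.
Trained networks look in the newest picture that a camera, given by its name, has taken for a name from the list of things; names that differ only in an ending like _2 or _b are one class to them, and where a whole thing is asked for, a point or a joint stands for the part that bears it (a point fixed in the world has none). Each returns a list of dicts, best first, with "p" (0 to 1); they miss things now and then, are a little off and sometimes report something else, mostly with a low value. They report only what shows in the picture. A call takes as long as a camera call.
- manip.spot_in(camera, query): "location" ([x, y, z] in m, in the coordinates of the camera as it stood for that picture, good to about 4 mm: the middle of the surface that is visible of it).
The state is a dict: "time": time; "joint_pos": joint angles; "qvel": joint speeds; "tau": joint torques, N m; "tcp_pos": TCP position; "orientation": TCP orientation; "wrist_force": force on the tool from outside, world axes, zero at the start; "torque": the same for the moment, N m; "finger_gap": opening from 0.0 (shut) to 1.0 (fully open); "gripper_force": force on a finger pad.
Only numpy, scipy, OpenCV 4.12 (cv2) and the standard library are available. Lean on these libraries where they do the work, as an engineer would, in place of code of your own. Each camera call takes 0.05 s, during which the arm holds its last target. There are 200 camera calls.

## Task

The next board needs parts from the yellow drawer only: with the fingertips, gently push the red drawer and the blue drawer of the small parts rack fully home, and leave the yellow drawer standing open just as it is. Only push on the outside of the fronts, without gripping them, reaching into a drawer or slamming it, and leave the tools and supplies around and on top of the rack where they are.

Things in the scene. Friction and masses are not known exactly. Their poses are not given: they have to be found in the camera images.
- rack: grey plinth of the parts-drawer rack, fixed on the worktop: 124 mm deep (x), 194 wide (y), 55 high; its lower row of grey drawer fronts is fixed. Origin: centre of its underside. +x points away from the drawer fronts (the way drawers are pushed shut), +y to the left along the row, z up. Three drawer units stand on it; the top of the whole rack is 115 mm above the worktop
- drawer_red (a joint): how far the drawer with the red front stands open, m: 0 fully shut, 0.09 fully open; slides along the rack's x, stiff by about 1.5 N, stays where it is left
- face_red (a point): centre of the outer face of the red drawer front, moving with the drawer; a flat panel 56 mm wide, 48 mm high, 4 mm thick, its middle 85 mm above the worktop; axes as the rack's. The drawer behind it is an open tray 50 mm wide; shut, this face stands 64 mm in front of the rack's middle line (rack x = -0.064)
- drawer_yellow (a joint): how far the drawer with the yellow front stands open, m: 0 fully shut, 0.09 fully open; slides along the rack's x, stiff by about 1.5 N, stays where it is left
- face_yellow (a point): centre of the outer face of the yellow drawer front, moving with the drawer; a flat panel 56 mm wide, 48 mm high, 4 mm thick, its middle 85 mm above the worktop; axes as the rack's. The drawer behind it is an open tray 50 mm wide; shut, this face stands 64 mm in front of the rack's middle line (rack x = -0.064)
- drawer_blue (a joint): how far the drawer with the blue front stands open, m: 0 fully shut, 0.09 fully open; slides along the rack's x, stiff by about 1.5 N, stays where it is left
- face_blue (a point): centre of the outer face of the blue drawer front, moving with the drawer; a flat panel 56 mm wide, 48 mm high, 4 mm thick, its middle 85 mm above the worktop; axes as the rack's. The drawer behind it is an open tray 50 mm wide; shut, this face stands 64 mm in front of the rack's middle line (rack x = -0.064)
- driver_red: small screwdriver, red handle, 160x15x15 mm, lying on the worktop in front of the rack; loose, a bystander. Origin: centre of its underside
- solder_reel: blue-and-white reel of solder wire, 57 mm across, 37 mm high, standing on the worktop in front of the rack; loose, a bystander. Origin: centre of its underside
- side_cutter: side cutter with red handles, 118x38x12 mm, lying on the worktop near its front edge; loose, a bystander. Origin: centre of its underside
- tape_roll: roll of black tape, 58 mm across, 19 mm high, lying on the worktop in front of the rack; loose, a bystander. Origin: centre of its underside
- wick_reel: small orange reel of wick, 39x80x10 mm, lying loose on top of the rack; loose, a bystander. Origin: centre of its underside
- tip_tinner: small round whitish tin, 36 mm across, 18 mm high, standing loose on top of the rack; loose, a bystander. Origin: centre of its underside
- unit_red: grey housing of the red drawer, 120 mm deep x 60 mm wide x 60 mm high, 2.5 mm walls, open in front, fixed on the rack 55 mm above the worktop; the three stand side by side at 62 mm pitch in varying order. Origin: centre of its underside; axes as the rack's
- unit_yellow: grey housing of the yellow drawer, 120 mm deep x 60 mm wide x 60 mm high, 2.5 mm walls, open in front, fixed on the rack 55 mm above the worktop; the three stand side by side at 62 mm pitch in varying order. Origin: centre of its underside; axes as the rack's
- unit_blue: grey housing of the blue drawer, 120 mm deep x 60 mm wide x 60 mm high, 2.5 mm walls, open in front, fixed on the rack 55 mm above the worktop; the three stand side by side at 62 mm pitch in varying order. Origin: centre of its underside; axes as the rack's

How it is judged:
At the end, for the whole second after the job is handed in: The red and the blue drawer are shut to within 4 mm and at rest; the yellow drawer is within 6 mm of where it stood open; every loose thing on the worktop is within 30 mm, and every one on the rack within 15 mm, of its starting place (value of joint each of drawer_red, drawer_blue below 0.004 m and value of joint drawer_yellow above 0.027 m and distance of face_yellow from where it was at the start of the episode below 0.006 m and velocity of joint each of drawer_red, drawer_yellow, drawer_blue below 0.01 m/s and distance of each of driver_red, solder_reel, side_cutter, tape_roll from where it was at the start of the episode below 0.03 m and distance of each of wick_reel, tip_tinner from where it was at the start of the episode below 0.015 m); the robot touches nothing.
It fails at once if the yellow drawer is moved by more than 6 mm (distance of face_yellow from where it was at the start of the episode above 0.006 m).
It fails at once if a drawer is slammed: moves in faster than 0.4 m/s (velocity of joint any of drawer_red, drawer_yellow, drawer_blue below -0.4 m/s).
It fails at once if the fingers press on a drawer unit with more than 40 N (contact force between the arm and unit_red above 40 N or contact force between the arm and unit_yellow above 40 N or contact force between the arm and unit_blue above 40 N).
It fails at once if the gripper reaches inside a drawer or takes hold of its front panel (TCP behind the face and below the panel's top) ((x of the grasp point in the frame of face_red between 0.003 and 0.08 m and z of the grasp point in the frame of face_red below 0.02 m and y of the grasp point in the frame of face_red between -0.028 and 0.028 m) or (x of the grasp point in the frame of face_yellow between 0.003 and 0.08 m and z of the grasp point in the frame of face_yellow below 0.02 m and y of the grasp point in the frame of face_yellow between -0.028 and 0.028 m) or (x of the grasp point in the frame of face_blue between 0.003 and 0.08 m and z of the grasp point in the frame of face_blue below 0.02 m and y of the grasp point in the frame of face_blue between -0.028 and 0.028 m)).
It fails at once if a loose tool or supply is moved or lifted: more than 30 mm on the worktop, 15 mm on top of the rack (distance of any of driver_red, solder_reel, side_cutter, tape_roll from where it was at the start of the episode above 0.03 m or distance of any of wick_reel, tip_tinner from where it was at the start of the episode above 0.015 m).
It also fails if it takes over 38 s, if anything falls off the work surface, if the arm or the gripper's body presses on something with over 40 N, if the wrist force passes 120 N, or if a joint passes its speed limit or range.

## Working session

There is one attempt and no reset: what is moved stays moved. The work goes in short steps, Python scripts to look and compute and a tool call to move; the robot and the scene stay as the last step left them, time stands still between calls to the robot, and variables do not carry over. Pictures are saved under pics/ and viewed, at most 10 in all, crops included, and the job is handed in when it is done.

Besides the shell and the picture viewer there is one more tool, called as name(argument=value, ...), one argument or row to a line, values as JSON. play_rows: Moves the arm, as the interface text tells. Its arguments: {"type":"object","properties":{"motion":{"type":"array","items":{"type":"array"}},"grip":{"type":"number"},"squeeze":{"type":"number"}},"required":["motion"]}

```bash
mkdir -p pics; cat > h.py <<'E'
import numpy as np, cv2
from workcell import manip
def toworld(cam,p):
    c=manip.calibration(cam); return np.array(c["rotation"])@np.array(p)+np.array(c["position"])
def cloud(cam,d):
    c=manip.calibration(cam); v,u=np.mgrid[:384,:512]
    x=(u-c["cx"])/c["fx"]; y=(v-c["cy"])/c["fy"]
    a,b=x.copy(),y.copy()
    for _ in range(8):
        s=1+c["k1"]*(a*a+b*b); a,b=x/s,y/s
    P=np.stack([a*d,b*d,d],-1)
    return P@np.array(c["rotation"]).T+np.array(c["position"])
E
python3 - <<'E'
from h import *
ims=[]
for cam in("scene","top"):
    im,d=manip.snapshot(cam); np.savez("s_"+cam,im=im,d=d)
    cv2.imwrite(f"pics/{cam}.png",im[...,::-1])
    print(cam,manip.calibration(cam)["position"])
    for q in "rack face_red face_yellow face_blue driver_red solder_reel side_cutter tape_roll wick_reel tip_tinner unit_red unit_yellow unit_blue".split():
        r=manip.spot_in(cam,q)
        print(q,[(np.round(toworld(cam,o["location"]),3).tolist(),round(o["p"],2)) for o in r[:2]])
o=manip.get_obs();print(o["time"],o["tcp_pos"],np.round(o["orientation"],3))
E
```

```text
scene [-0.16351148 -0.79508601  0.58066337]
rack [([0.549, -0.451, 0.025], 0.85), ([0.494, -0.335, 0.082], 0.23)]
face_red [([0.515, -0.27, 0.091], 0.82)]
face_yellow [([0.496, -0.334, 0.084], 0.91)]
face_blue [([0.465, -0.4, 0.092], 0.63), ([0.526, -0.421, 0.081], 0.48)]
driver_red [([0.494, -0.334, 0.085], 0.72), ([0.397, -0.211, 0.011], 0.46)]
solder_reel [([0.33, -0.293, 0.034], 0.74)]
side_cutter [([0.284, -0.359, 0.009], 0.56), ([0.516, -0.273, 0.087], 0.3)]
tape_roll [([0.366, -0.455, 0.016], 0.92)]
wick_reel [([0.527, -0.418, 0.086], 0.74), ([0.627, -0.307, 0.128], 0.58)]
tip_tinner []
unit_red [([0.555, -0.284, 0.107], 0.62)]
unit_yellow [([0.531, -0.338, 0.086], 0.87)]
unit_blue [([0.528, -0.42, 0.08], 0.95), ([0.509, -0.266, 0.088], 0.69)]
top [ 0.40441592 -0.3481708   0.98162609]
rack []
face_red [([0.528, -0.284, 0.066], 0.62)]
face_yellow [([0.501, -0.339, 0.065], 0.59)]
face_blue [([0.28, -0.357, 0.012], 0.72), ([0.495, -0.408, 0.063], 0.61)]
driver_red [([0.412, -0.209, 0.011], 0.68), ([0.504, -0.343, 0.063], 0.55)]
solder_reel [([0.344, -0.286, 0.038], 0.73), ([0.501, -0.403, 0.059], 0.42)]
side_cutter [([0.282, -0.357, 0.007], 0.73)]
tape_roll [([0.374, -0.451, 0.021], 0.68), ([0.545, -0.413, 0.114], 0.44)]
wick_reel [([0.632, -0.308, 0.123], 0.63)]
tip_tinner [([0.611, -0.441, 0.133], 0.66), ([0.496, -0.409, 0.063], 0.55)]
unit_red [([0.575, -0.294, 0.115], 0.83)]
unit_yellow [([0.563, -0.353, 0.114], 0.76)]
unit_blue [([0.546, -0.414, 0.113], 0.66)]
1.4 [ 0.28677358 -0.61106372  0.24996359] [[ 0.905  0.425 -0.   ]
 [ 0.425 -0.905  0.   ]
 [-0.    -0.    -1.   ]]
```

View pics/scene.png

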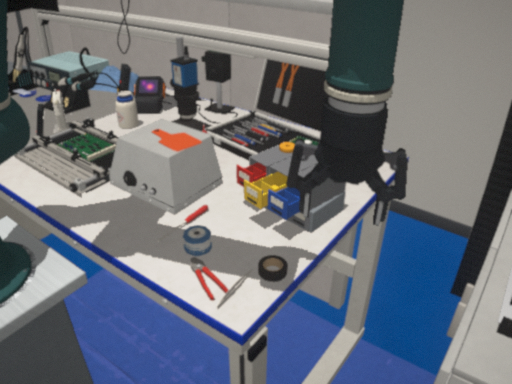

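View pics/top.png

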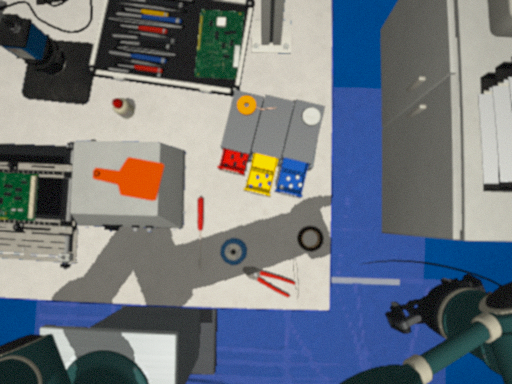

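The top view shows red at (234,160), yellow at (262,174) and blue at (291,177), with yellow in the middle. The wick reel is at (247,104) and the tin at (311,116). Next I'll fit the rack pose and the panel fronts from the depth.

```bash
python3 - <<'E'
from h import *
s=np.load("s_top.npz");im,d=s["im"],s["d"];P=cloud("top",d)
roi=np.zeros(d.shape,bool);roi[80:205,210:335]=1
top=roi&(abs(P[...,2]-.115)<.006)
hsv=cv2.cvtColor(im,cv2.COLOR_RGB2HSV)
grey=top&(hsv[...,1]<60)
pts=P[grey][:,:2].astype(np.float32)
r=cv2.minAreaRect(pts);print("rect",r, grey.sum())
bx=cv2.boxPoints(r);print(bx)
# rack axis: choose x axis with +x
e=[(bx[i+1]-bx[i]) for i in range(3)]
e=min(e,key=np.linalg.norm); e=e/np.linalg.norm(e); e=e*np.sign(e[0])
n=np.array([-e[1],e[0]]);print("xaxis",e,"yaw",np.arctan2(e[1],e[0]))
c=np.array(r[0]);print("center",c)
h=hsv[...,0];sat=hsv[...,1]>120
for nme,m in dict(red=((h<8)|(h>172)),yellow=(h>18)&(h<35),blue=(h>100)&(h<130)).items():
    k=roi&m&sat&(P[...,2]>.03)&(P[...,2]<.14)
    k[:,:]&=(np.arange(384)[:,None]>140)
    q=P[k]; l=np.c_[(q[:,:2]-c)@e,(q[:,:2]-c)@n]
    t=q[:,2]>.1
    print(nme,k.sum(),"x",np.percentile(l[:,0],[1,5,50,99]).round(4),"y",np.percentile(l[:,1],[2,50,98]).round(4),"hi",t.sum(),np.median(l[t],0).round(4) if t.any() else "",q[t][:,2].mean() if t.any() else "")
for z in("scene",):
    s=np.load("s_scene.npz");im,d=s["im"],s["d"];P=cloud(z,d);hsv=cv2.cvtColor(im,cv2.COLOR_RGB2HSV);h=hsv[...,0];sat=hsv[...,1]>110
    for nme,m in dict(red=((h<8)|(h>172)),yellow=(h>18)&(h<35),blue=(h>100)&(h<130)).items():
        k=m&sat&(P[...,2]>.055)&(P[...,2]<.115); q=P[k];l=np.c_[(q[:,:2]-c)@e,(q[:,:2]-c)@n,q[:,2]]
        l=l[(l[:,0]>-.2)&(l[:,0]<0)&(abs(l[:,1])<.12)]
        f=l[l[:,0]<np.percentile(l[:,0],10)+.012]
        print("scene",nme,len(l),"x",np.percentile(l[:,0],[1,10,25,50]).round(4),"facey",np.percentile(f[:,1],[3,50,97]).round(4),"z",np.percentile(f[:,2],[3,50,97]).round(4))
E
```

```text
rect ((0.5684305429458618, -0.3563762903213501), (0.18452945351600647, 0.1849721372127533), 77.39395141601562) 4694
[[ 0.45803753 -0.42623213]
 [ 0.6385507  -0.46660158]
 [ 0.6788236  -0.28652045]
 [ 0.4983104  -0.246151  ]]
xaxis [0.21824642 0.9758937 ] yaw 1.350779
center [ 0.56843054 -0.35637629]
red 523 x [0.0362 0.0368 0.0625 0.0866] y [0.0339 0.0535 0.0772] hi 65 [0.0618 0.0757] 0.10834569604243675
yellow 929 x [-0.0253 -0.0232  0.001   0.0254] y [0.0266 0.0632 0.1075] hi 59 [-0.0008  0.106 ] 0.10809914649043427
blue 743 x [-0.086  -0.0852 -0.061  -0.0359] y [0.0226 0.0526 0.0942] hi 61 [-0.0624  0.0927] 0.10852595779175266Traceback (most recent call last):
  File "<stdin>", line 27, in <module>
    return _quantile_unchecked(
        a, q, axis, out, overwrite_input, method, keepdims, weights)
    return _ureduce(a,
                    func=_quantile_ureduce_func,
    ...<5 lines>...
                    overwrite_input=overwrite_input,
                    method=method)
    r = func(a, **kwargs)
    result = _quantile(arr,
                       quantiles=q,
    ...<2 lines>...
                       out=out,
                       weights=wgt)
    slices_having_nans = np.isnan(arr[-1, ...])
                                  ~~~^^^^^^^^^
IndexError: index -1 is out of bounds for axis 0 with size 0
```

```bash
cat >> h.py <<'E'
def fit(verbose=True, yaw=None):
    s=np.load("s_top.npz");im,d=s["im"],s["d"];P=cloud("top",d)
    hsv=cv2.cvtColor(im,cv2.COLOR_RGB2HSV)
    g=np.zeros(d.shape,np.uint8);g[80:205,210:335]=1
    g&=((abs(P[...,2]-.115)<.005)&(hsv[...,1]<70)).astype(np.uint8)
    g=cv2.morphologyEx(g,cv2.MORPH_CLOSE,np.ones((5,5)));g=cv2.morphologyEx(g,cv2.MORPH_OPEN,np.ones((9,9)))
    r=cv2.minAreaRect(P[(g>0)&(abs(P[...,2]-.115)<.008)][:,:2].astype(np.float32))
    b=cv2.boxPoints(r);E=[b[1]-b[0],b[2]-b[1]];e=min(E,key=np.linalg.norm);e=e/np.linalg.norm(e)*np.sign(e[0])
    return np.array(r[0]),e,np.array([-e[1],e[0]]),r
E
python3 - <<'E'
from h import *
c,e,n,r=fit();print(r,e,np.arctan2(e[1],e[0]))
loc=lambda q:np.c_[(q[:,:2]-c)@e,(q[:,:2]-c)@n,q[:,2]]
for cam in("top","scene"):
    s=np.load(f"s_{cam}.npz");im,d=s["im"],s["d"];P=cloud(cam,d);hsv=cv2.cvtColor(im,cv2.COLOR_RGB2HSV);h=hsv[...,0];sat=hsv[...,1]>110
    for nme,m in dict(red=((h<8)|(h>172)),yellow=(h>18)&(h<35),blue=(h>100)&(h<130)).items():
        k=m&sat&(P[...,2]>.055)&(P[...,2]<.118);l=loc(P[k]);l=l[(l[:,0]>-.2)&(l[:,0]<-.03)&(abs(l[:,1])<.12)]
        t=l[l[:,2]>.102]
        print(cam,nme,len(l),"x",np.percentile(l[:,0],[2,10,25,50]).round(4),"y",np.percentile(l[:,1],[2,50,98]).round(4),"tops",len(t),np.percentile(t[:,0],[5,50,95]).round(4))
for nm,p in dict(driver=(.412,-.209),solder=(.344,-.286),tape=(.374,-.451),cutter=(.282,-.357),wick=(.632,-.308),tin=(.611,-.441)).items():print(nm,loc(np.array([[*p,0]])).round(3))
o=manip.get_obs();print(o["joint_pos"],o["time"])
E
```

```text
((0.595294177532196, -0.36015599966049194), (0.1875935047864914, 0.1212368905544281), 82.47738647460938) [ 0.99139327 -0.1309172 ] -0.1312941
top red 535 x [-0.0999 -0.0965 -0.0861 -0.0752] y [0.0409 0.0676 0.0918] tops 63 [-0.0996 -0.0968 -0.0598]
top yellow 941 x [-0.1344 -0.1258 -0.1127 -0.0906] y [-0.0193  0.0069  0.0321] tops 56 [-0.1353 -0.1325 -0.1298]
top blue 763 x [-0.1265 -0.1186 -0.1062 -0.0851] y [-0.0819 -0.0557 -0.0298] tops 64 [-0.1278 -0.1248 -0.0606]
scene red 317 x [-0.1033 -0.1012 -0.0991 -0.0775] y [0.0408 0.0779 0.0928] tops 63 [-0.1025 -0.0995 -0.0973]
scene yellow 728 x [-0.1386 -0.1369 -0.135  -0.0993] y [-0.0204  0.018   0.0343] tops 77 [-0.138  -0.135  -0.1317]
scene blue 608 x [-0.1312 -0.1299 -0.1277 -0.1097] y [-0.0807 -0.0574 -0.0293] tops 74 [-0.131  -0.1281 -0.1257]
driver [[-0.202  0.126  0.   ]]
solder [[-0.259  0.041  0.   ]]
tape [[-0.207 -0.119  0.   ]]
cutter [[-0.311 -0.038  0.   ]]
wick [[0.03  0.057 0.   ]]
tin [[ 0.026 -0.078  0.   ]]
[-1.16890092e+00  2.63945252e-01  1.60397339e+00 -6.23380189e-06
  1.27369512e+00 -3.69016483e-02] 1.4
```

```bash
python3 - <<'E'
from h import *
c,e,n,r=fit()
loc=lambda q:np.c_[(q[:,:2]-c)@e,(q[:,:2]-c)@n,q[:,2]]
A=[]
for cam in("top","scene"):
    s=np.load(f"s_{cam}.npz");im,d=s["im"],s["d"];P=cloud(cam,d);hsv=cv2.cvtColor(im,cv2.COLOR_RGB2HSV);h=hsv[...,0];sat=hsv[...,1]>110
    for nme,m in dict(red=((h<8)|(h>172)),yellow=(h>18)&(h<35),blue=(h>100)&(h<130)).items():
        k=m&sat;q=P[k];l=loc(q);b=dict(red=(-.10,.0675),yellow=(-.134,.0065),blue=(-.126,-.056))[nme]
        zr=(.102,.116) if cam=="top" else (.065,.116)
        k=(abs(l[:,0]-b[0])<.012)&(abs(l[:,1]-b[1])<.035)&(l[:,2]>zr[0])&(l[:,2]<zr[1]);q=q[k][:,:2].astype(np.float32)
        vx,vy,x0,y0=cv2.fitLine(q,cv2.DIST_HUBER,0,.001,.001).ravel()
        if vy<0:vx,vy=-vx,-vy
        print(cam,nme,len(q),"yaw",round(float(np.arctan2(-vx,vy)),4),"mid",x0,y0,"extent",np.ptp(q@np.array([vx,vy])))
s=np.load("s_top.npz");im=s["im"];cv2.imwrite("pics/crop.png",cv2.resize(im[85:205,205:335],None,fx=5,fy=5,interpolation=cv2.INTER_CUBIC)[...,::-1])
E
```

```text
top red 58 yaw -0.214 mid 0.5080193 -0.28013462 extent 0.051137984
top yellow 56 yaw -0.22 mid 0.4651406 -0.3332437 extent 0.051043242
top blue 56 yaw -0.2089 mid 0.4644572 -0.3949896 extent 0.050821066
scene red 148 yaw -0.2055 mid 0.5071822 -0.27127135 extent 0.05402735
scene yellow 308 yaw -0.1666 mid 0.45922714 -0.351452 extent 0.05642037
scene blue 275 yaw -0.1893 mid 0.4581377 -0.41259593 extent 0.053795695
```

View pics/crop.png

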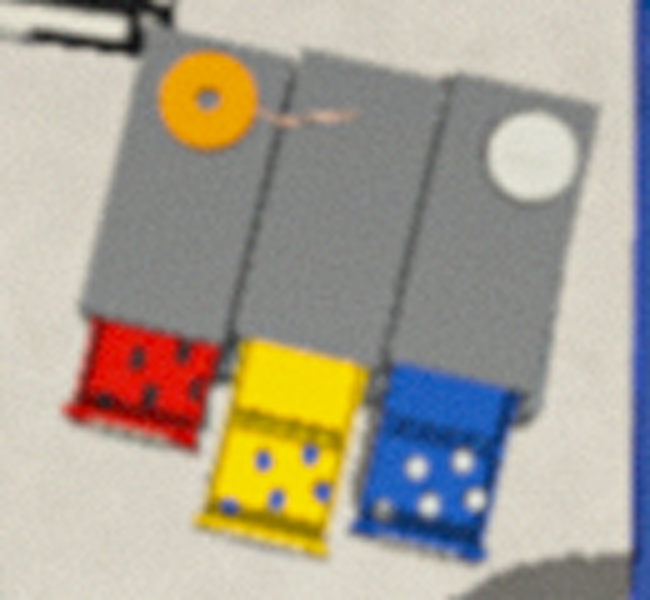

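The crop confirms three separate drawers, with panel fronts near (130,430) for red, (260,540) for yellow and (420,540) for blue. The rack yaw is about -0.21. Next I'll work out the approach poses.

```bash
cat >> h.py <<'E'
YAW=-.21
e=np.array([np.cos(YAW),np.sin(YAW),0]);n=np.array([-e[1],e[0],0])
O=np.array([.5953,-.3602,0])
def rk(p): p=np.array(p)-O; return np.round([p@e,p@n,p[2]],4)
def go(x,y,z):
    o=manip.get_obs();R=np.array(o["orientation"]);t=O+x*e+y*n+np.array([0,0,z])
    Rt=np.c_[e,-n,[0,0,-1]]
    from scipy.spatial.transform import Rotation as S
    return np.round(R.T@(t-o["tcp_pos"])/.6,4),np.round(S.from_matrix(R.T@Rt).as_rotvec()/(np.pi/4),4)
E
python3 - <<'E'
from h import *
for q,p in dict(red=(.5080,-.2801,.11),yel=(.4651,-.3332,.11),blu=(.4645,-.3950,.11)).items():print(q,rk(p))
s=np.load("s_top.npz");im,d=s["im"],s["d"];P=cloud("top",d);hsv=cv2.cvtColor(im,cv2.COLOR_RGB2HSV)
X=(P-O)@e;Y=(P-O)@n
g=(abs(P[...,2]-.115)<.006)&(hsv[...,1]<70)&(abs(Y)<.11)&(X<.08)&(X>-.075)
print(np.percentile(Y[g],[.5,99.5]))
for y in (-.08,-.06,-.04,-.02,0,.02,.04,.06,.08):
    k=g&(abs(Y-y)<.008); print(y,np.percentile(X[k],[2,98]).round(4))
print(manip.get_obs()["tcp_pos"],go(-.19,-.064,.15),go(-.19,-.064,.097))
E
```

```text
red [-0.1021  0.0601  0.11  ]
yel [-0.133  -0.0007  0.11  ]
blu [-0.1207 -0.0613  0.11  ]
[-0.09341108  0.08908557]
-0.08 [-0.0538  0.0623]
-0.06 [-0.053   0.0623]
-0.04 [-0.0526  0.0621]
-0.02 [-0.0564  0.0572]
0 [-0.0562  0.0574]
0.02 [-0.0561  0.0573]
0.04 [-0.0614  0.0523]
0.06 [-0.0626  0.0539]
0.08 [-0.0622  0.053 ]
[ 0.28677358 -0.61106372  0.24996359] (array([ 0.3264, -0.2664,  0.1666]), array([-0.    ,  0.    ,  0.8261])) (array([ 0.3264, -0.2664,  0.2549]), array([-0.    ,  0.    ,  0.8261]))
```

play_rows(
  motion=[
    [[0.326,-0.266,0.167],[0,0,0.826]],
    [[0.326,-0.266,0.167],[0,0,0.826]],
    [[0.326,-0.266,0.167],[0,0,0.826]],
    [[0.326,-0.266,0.167],[0,0,0.826]],
    [[0.326,-0.266,0.167],[0,0,0.826]],
    [[0.326,-0.266,0.255],[0,0,0.826]],
    [[0.326,-0.266,0.255],[0,0,0.826]],
    [[0.326,-0.266,0.255],[0,0,0.826]],
  ],
  grip=0,
)

```text
time: 2.4
tcp_pos: [0.3964, -0.3847, 0.0983]
orientation: [[0.978, -0.209, 0.001], [-0.209, -0.978, -0.001], [0.001, 0.001, -1.0]]
wrist_force: [-0.1, 0.4, 0.8]
finger_gap: 0.003
gripper_force: 0.0
```

```bash
python3 - <<'E'
from h import *
o=manip.get_obs();print(rk(o["tcp_pos"]),o["time"],o["wrist_force"],o["finger_gap"],go(-.15,-.064,.097))
im,d=manip.snapshot("wrist");cv2.imwrite("pics/w1.png",im[...,::-1])
im,d=manip.snapshot("top");cv2.imwrite("pics/t1.png",cv2.resize(im[85:265,180:340],None,fx=3.3,fy=3.3)[...,::-1])
E
```

```text
[-0.1894 -0.0655  0.0983] 2.4 [-0.07393652  0.42210386  0.75557866] 0.0026072540197596516 (array([ 0.0657, -0.0024,  0.0022]), array([ 0.0012, -0.0013, -0.0004]))
```

View pics/w1.png

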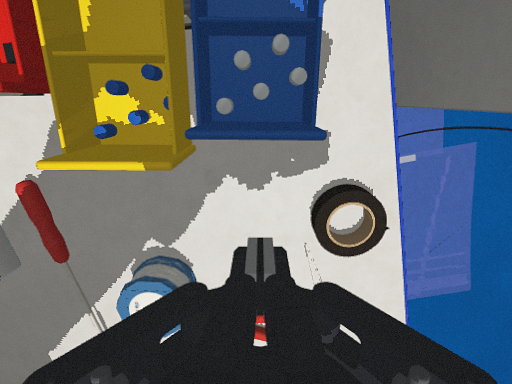

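View pics/t1.png

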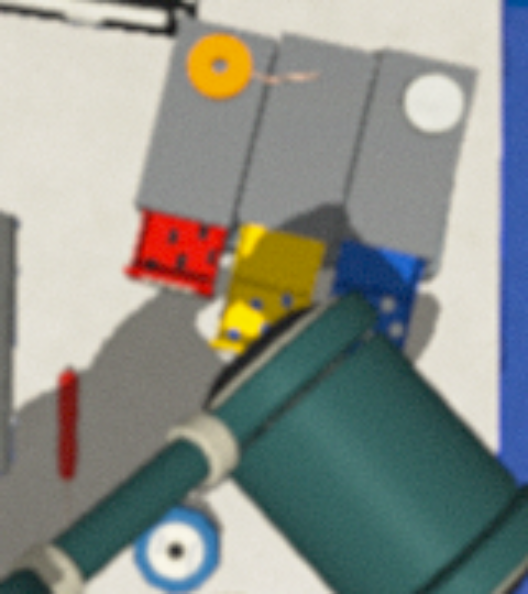

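Wrist view: the fingertips at (260,255) are centred on the blue front (185 to 328, row 135), and their edges are parallel. I'll push slowly and stop short of shut.

play_rows(
  motion=[
    [[0.04,-0.001,0.002],[0,0,0]],
    [[0.07,-0.002,0.002],[0,0,0]],
    [[0.083,-0.002,0.002],[0,0,0]],
    [[0.096,-0.002,0.002],[0,0,0]],
    [[0.109,-0.002,0.002],[0,0,0]],
    [[0.122,-0.002,0.002],[0,0,0]],
    [[0.135,-0.002,0.002],[0,0,0]],
    [[0.148,-0.002,0.002],[0,0,0]],
    [[0.16,-0.002,0.002],[0,0,0]],
    [[0.17,-0.002,0.002],[0,0,0]],
    [[0.17,-0.002,0.002],[0,0,0]],
  ],
)

```text
time: 3.88
tcp_pos: [0.4969, -0.4035, 0.0957]
orientation: [[0.978, -0.208, 0.001], [-0.208, -0.978, 0.0], [0.001, -0.0, -1.0]]
wrist_force: [-0.7, 0.4, 0.5]
finger_gap: -0.001
gripper_force: 0.0
```

```bash
python3 - <<'E'
from h import *
o=manip.get_obs();print(rk(o["tcp_pos"]),o["time"],o["wrist_force"],o["wrist_force"]@e)
im,d=manip.snapshot("wrist");cv2.imwrite("pics/w2.png",im[...,::-1])
E
```

```text
[-0.0873 -0.0629  0.0957] 3.875 [-0.65739188  0.40066671  0.54056058] -0.7264725215832337
```

View pics/w2.png

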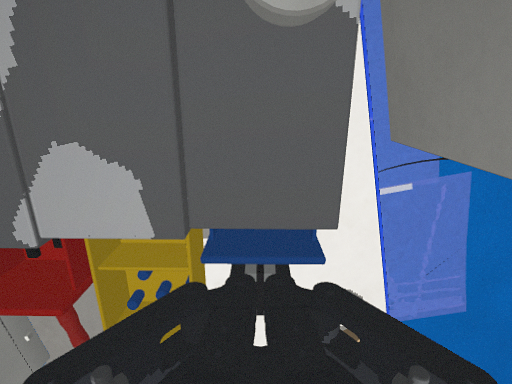

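The wrist view shows blue nearly shut, with a gap of about 12 mm at rows 228 to 258, and yellow untouched. I'll creep on until the force rises.

play_rows(
  motion=[
    [[0.006,0,0],[0,0,0]],
    [[0.011,0,0],[0,0,0]],
    [[0.015,0,0],[0,0,0]],
    [[0.015,0,0],[0,0,0]],
  ],
)

```text
time: 4.42
tcp_pos: [0.5051, -0.4054, 0.0957]
orientation: [[0.978, -0.208, 0.0], [-0.208, -0.978, -0.0], [0.0, -0.0, -1.0]]
wrist_force: [-0.2, -0.1, -0.1]
finger_gap: -0.0
gripper_force: 0.2
```

play_rows(
  motion=[
    [[0.003,0,0],[0,0,0]],
    [[0.003,0,0],[0,0,0]],
  ],
)

```text
time: 4.68
tcp_pos: [0.5067, -0.4058, 0.0957]
orientation: [[0.978, -0.208, 0.0], [-0.208, -0.978, 0.0], [0.0, -0.0, -1.0]]
wrist_force: [-1.3, 2.0, -0.5]
finger_gap: 0.002
gripper_force: 0.4
```

play_rows(
  motion=[
    [[0.002,0,0],[0,0,0]],
    [[0.002,0,0],[0,0,0]],
  ],
)

```text
time: 4.92
tcp_pos: [0.5078, -0.406, 0.0958]
orientation: [[0.978, -0.208, 0.0], [-0.208, -0.978, 0.0], [0.0, -0.0, -1.0]]
wrist_force: [-0.7, 1.9, 0.0]
finger_gap: -0.001
gripper_force: 0.5
```

play_rows(
  motion=[
    [[0.003,0,0],[0,0,0]],
    [[0.003,0,0],[0,0,0]],
  ],
)

```text
time: 5.18
tcp_pos: [0.5097, -0.4065, 0.0958]
orientation: [[0.978, -0.208, 0.0], [-0.208, -0.978, -0.0], [0.0, 0.0, -1.0]]
wrist_force: [-1.7, 1.1, -0.7]
finger_gap: -0.003
gripper_force: 0.4
```

```bash
python3 - <<'E'
from h import *
o=manip.get_obs();print(rk(o["tcp_pos"]),o["time"],o["wrist_force"])
im,d=manip.snapshot("wrist");cv2.imwrite("pics/w3.png",cv2.resize(im[180:300,150:370],None,fx=3,fy=3)[...,::-1])
E
```

```text
[-0.0741 -0.0631  0.0958] 5.175 [-1.67799232  1.06895966 -0.73484344]
```

View pics/w3.png

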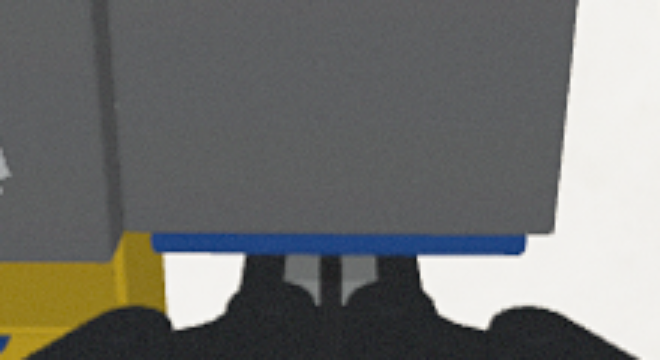

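Only the panel's own thickness still shows (rows 232 to 253), so blue is almost home. A couple more 1 mm steps should reach the stop.

play_rows(
  motion=[
    [[0.0017,0,0],[0,0,0]],
    [[0.0017,0,0],[0,0,0]],
  ],
)

```text
time: 5.48
tcp_pos: [0.5106, -0.4067, 0.0958]
orientation: [[0.978, -0.208, 0.0], [-0.208, -0.978, -0.0], [0.0, 0.0, -1.0]]
wrist_force: [-1.9, 0.4, 0.4]
finger_gap: 0.002
gripper_force: 0.6
```

play_rows(
  motion=[
    [[0.0017,0,0],[0,0,0]],
    [[0.0017,0,0],[0,0,0]],
  ],
)

```text
time: 5.72
tcp_pos: [0.5116, -0.4069, 0.0957]
orientation: [[0.978, -0.208, 0.0], [-0.208, -0.978, -0.0], [0.0, 0.0, -1.0]]
wrist_force: [-1.2, -0.2, -0.7]
finger_gap: 0.0
gripper_force: 0.6
```

play_rows(
  motion=[
    [[0.001,0,0],[0,0,0]],
    [[0.001,0,0],[0,0,0]],
  ],
)

```text
time: 5.98
tcp_pos: [0.5121, -0.407, 0.0958]
orientation: [[0.978, -0.208, -0.0], [-0.208, -0.978, 0.0], [-0.0, 0.0, -1.0]]
wrist_force: [-0.7, 0.8, 0.1]
finger_gap: 0.004
gripper_force: 0.6
```

play_rows(
  motion=[
    [[0.0017,0,0],[0,0,0]],
    [[0.0017,0,0],[0,0,0]],
  ],
)

```text
time: 6.22
tcp_pos: [0.513, -0.4072, 0.0958]
orientation: [[0.978, -0.208, -0.0], [-0.208, -0.978, 0.0], [-0.0, -0.0, -1.0]]
wrist_force: [-1.5, 1.0, 0.7]
finger_gap: 0.003
gripper_force: 1.1
```

play_rows(
  motion=[
    [[0.0012,0,0],[0,0,0]],
    [[0.0012,0,0],[0,0,0]],
  ],
)

```text
time: 6.48
tcp_pos: [0.513, -0.4072, 0.0958]
orientation: [[0.978, -0.208, -0.002], [-0.208, -0.978, 0.001], [-0.002, -0.0, -1.0]]
wrist_force: [-4.5, 1.6, 1.5]
finger_gap: 0.0
gripper_force: 2.5
```

play_rows(
  motion=[
    [[0.0012,0,0],[0,0,0]],
    [[0.0012,0,0],[0,0,0]],
  ],
)

```text
time: 6.72
tcp_pos: [0.5131, -0.4072, 0.0958]
orientation: [[0.978, -0.208, -0.003], [-0.208, -0.978, 0.001], [-0.003, -0.0, -1.0]]
wrist_force: [-7.2, 1.3, 3.8]
finger_gap: 0.002
gripper_force: 3.7
```

The stop is reached: the TCP stalls while the force rises to 7 N. I'll back off and cross to the red drawer.

```bash
python3 - <<'E'
from h import *
print(rk(manip.get_obs()["tcp_pos"]),go(-.18,-.063,.097),go(-.18,.063,.097),go(-.13,.063,.097))
E
```

```text
[-0.0706 -0.0631  0.0958] (array([-0.1823, -0.0002, -0.0015]), array([-0.0006,  0.004 ,  0.0002])) (array([-0.1823, -0.2102, -0.0014]), array([-0.0006,  0.004 ,  0.0002])) (array([-0.0989, -0.2102, -0.0016]), array([-0.0006,  0.004 ,  0.0002]))
```

play_rows(
  motion=[
    [[-0.04,0,0],[0,0,0]],
    [[-0.12,0,0],[0,0,0]],
    [[-0.185,0,0],[0,0,0]],
    [[-0.185,0,0],[0,0,0]],
    [[-0.185,-0.1,0],[0,0,0]],
    [[-0.185,-0.21,0],[0,0,0]],
    [[-0.185,-0.21,0],[0,0,0]],
    [[-0.14,-0.21,0],[0,0,0]],
    [[-0.11,-0.21,0],[0,0,0]],
    [[-0.1,-0.21,0],[0,0,0]],
    [[-0.1,-0.21,0],[0,0,0]],
  ],
)

```text
time: 8.1
tcp_pos: [0.4823, -0.2723, 0.0956]
orientation: [[0.978, -0.209, -0.0], [-0.209, -0.978, 0.0], [-0.0, -0.0, -1.0]]
wrist_force: [-0.1, 0.8, -0.6]
finger_gap: -0.004
gripper_force: 0.0
```

```bash
python3 - <<'E'
from h import *
o=manip.get_obs();print(rk(o["tcp_pos"]),o["time"],o["wrist_force"])
im,d=manip.snapshot("wrist");cv2.imwrite("pics/w4.png",im[...,::-1])
E
```

```text
[-0.1288  0.0624  0.0956] 8.1 [-0.05362832  0.84036858 -0.5735768 ]
```

View pics/w4.png

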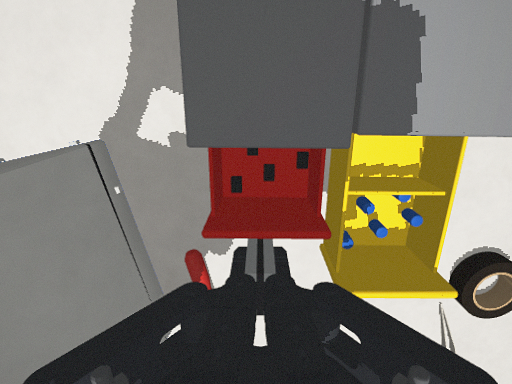

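Red's front (205 to 330, row 230) is straight ahead of the fingertips at (260,245), with yellow clear on the right. Now I'll push red slowly.

play_rows(
  motion=[
    [[0.01,-0.004,0],[0,0,0]],
    [[0.02,-0.004,0],[0,0,0]],
    [[0.03,-0.004,0],[0,0,0]],
    [[0.04,-0.004,0],[0,0,0]],
    [[0.05,-0.004,0],[0,0,0]],
    [[0.06,-0.004,0],[0,0,0]],
    [[0.06,-0.004,0],[0,0,0]],
  ],
)

```text
time: 9.02
tcp_pos: [0.5186, -0.277, 0.0958]
orientation: [[0.978, -0.208, 0.001], [-0.208, -0.978, -0.0], [0.001, -0.0, -1.0]]
wrist_force: [-0.1, -1.6, 0.4]
finger_gap: -0.001
gripper_force: 0.0
```

play_rows(
  motion=[
    [[0.004,0,0],[0,0,0]],
    [[0.008,0,0],[0,0,0]],
    [[0.01,0,0],[0,0,0]],
    [[0.01,0,0],[0,0,0]],
  ],
)

```text
time: 9.52
tcp_pos: [0.5237, -0.2781, 0.0957]
orientation: [[0.978, -0.208, 0.0], [-0.208, -0.978, 0.0], [0.0, -0.0, -1.0]]
wrist_force: [-0.5, 0.9, 1.2]
finger_gap: -0.002
gripper_force: 0.4
```

play_rows(
  motion=[
    [[0.0025,0,0],[0,0,0]],
    [[0.005,0,0],[0,0,0]],
    [[0.005,0,0],[0,0,0]],
  ],
)

```text
time: 9.9
tcp_pos: [0.5268, -0.2787, 0.0957]
orientation: [[0.978, -0.208, 0.0], [-0.208, -0.978, 0.0], [0.0, -0.0, -1.0]]
wrist_force: [-0.7, 0.7, -0.7]
finger_gap: 0.001
gripper_force: 0.4
```

play_rows(
  motion=[
    [[0.002,0,0],[0,0,0]],
    [[0.002,0,0],[0,0,0]],
  ],
)

```text
time: 10.15
tcp_pos: [0.5279, -0.279, 0.0957]
orientation: [[0.978, -0.208, 0.0], [-0.208, -0.978, 0.0], [0.0, -0.0, -1.0]]
wrist_force: [-1.2, 1.0, -1.3]
finger_gap: 0.001
gripper_force: 0.5
```

play_rows(
  motion=[
    [[0.002,0,0],[0,0,0]],
    [[0.002,0,0],[0,0,0]],
  ],
)

```text
time: 10.4
tcp_pos: [0.529, -0.2793, 0.0957]
orientation: [[0.978, -0.208, 0.0], [-0.208, -0.978, 0.0], [-0.0, -0.0, -1.0]]
wrist_force: [-0.3, -0.0, -0.1]
finger_gap: -0.001
gripper_force: 0.5
```

play_rows(
  motion=[
    [[0.002,0,0],[0,0,0]],
    [[0.002,0,0],[0,0,0]],
  ],
)

```text
time: 10.65
tcp_pos: [0.5302, -0.2795, 0.0957]
orientation: [[0.978, -0.208, 0.0], [-0.208, -0.978, 0.0], [0.0, -0.0, -1.0]]
wrist_force: [-0.8, -0.3, -1.1]
finger_gap: -0.001
gripper_force: 0.6
```

play_rows(
  motion=[
    [[0.002,0,0],[0,0,0]],
    [[0.002,0,0],[0,0,0]],
  ],
)

```text
time: 10.9
tcp_pos: [0.5312, -0.2797, 0.0957]
orientation: [[0.978, -0.208, -0.0], [-0.208, -0.978, 0.0], [-0.0, -0.0, -1.0]]
wrist_force: [-2.2, 0.1, -0.3]
finger_gap: 0.001
gripper_force: 1.1
```

play_rows(
  motion=[
    [[0.0015,0,0],[0,0,0]],
    [[0.0015,0,0],[0,0,0]],
  ],
)

```text
time: 11.15
tcp_pos: [0.5312, -0.2798, 0.0957]
orientation: [[0.978, -0.208, -0.002], [-0.208, -0.978, 0.001], [-0.002, -0.0, -1.0]]
wrist_force: [-5.1, 1.2, 2.1]
finger_gap: -0.001
gripper_force: 2.7
```

play_rows(
  motion=[
    [[0.0015,0,0],[0,0,0]],
    [[0.0015,0,0],[0,0,0]],
  ],
)

```text
time: 11.4
tcp_pos: [0.5312, -0.2798, 0.0957]
orientation: [[0.978, -0.208, -0.004], [-0.208, -0.978, 0.001], [-0.004, -0.0, -1.0]]
wrist_force: [-8.5, 1.4, 4.7]
finger_gap: 0.002
gripper_force: 4.1
```

Red is on its stop. I'll retreat straight back, rise, move off to the side so the view is clear, and then check.

play_rows(
  motion=[
    [[-0.03,0,0],[0,0,0]],
    [[-0.11,0,0],[0,0,0]],
    [[-0.17,0,0],[0,0,0]],
    [[-0.17,0,-0.08],[0,0,0]],
    [[-0.17,0,-0.17],[0,0,0]],
    [[-0.25,0,-0.25],[0,0,0]],
    [[-0.25,0.1,-0.3],[0,0,0]],
    [[-0.25,0.2,-0.3],[0,0,0]],
    [[-0.25,0.3,-0.3],[0,0,0]],
    [[-0.25,0.4,-0.3],[0,0,0]],
    [[-0.25,0.45,-0.3],[0,0,0]],
    [[-0.25,0.45,-0.3],[0,0,0]],
  ],
)

```text
time: 12.9
tcp_pos: [0.3297, -0.5155, 0.2759]
orientation: [[0.977, -0.211, 0.001], [-0.211, -0.977, -0.002], [0.001, 0.001, -1.0]]
wrist_force: [0.1, 1.1, 0.0]
finger_gap: 0.0
gripper_force: 0.0
```

```bash
python3 - <<'E'
from h import *
a=np.load("s_top.npz")["im"]
im,d=manip.snapshot("top");o=manip.get_obs();print(o["time"],o["wrist_force"])
f=lambda i:cv2.resize(i[85:300,185:335],None,fx=2.6,fy=2.6)
cv2.imwrite("pics/t2.png",np.hstack([f(a),f(im)])[...,::-1])
P=cloud("top",d);hsv=cv2.cvtColor(im,cv2.COLOR_RGB2HSV);h=hsv[...,0];X=(P-O)@e;Y=(P-O)@n
for nm,m,y0 in(("red",(h<8)|(h>172),.062),("yel",(h>18)&(h<35),0),("blu",(h>100)&(h<130),-.062)):
    k=m&(hsv[...,1]>110)&(abs(Y-y0)<.032)&(X<-.03)&(X>-.15)&(P[...,2]>.1)&(P[...,2]<.116);print(nm,k.sum(),np.median(X[k]))
E
```

```text
12.95 [ 0.40489835 -0.0185154  -0.37004622]
red 65 -0.06672634194690064
yel 61 -0.13312178561683616
blu 60 -0.058037505194643485
```

View pics/t2.png

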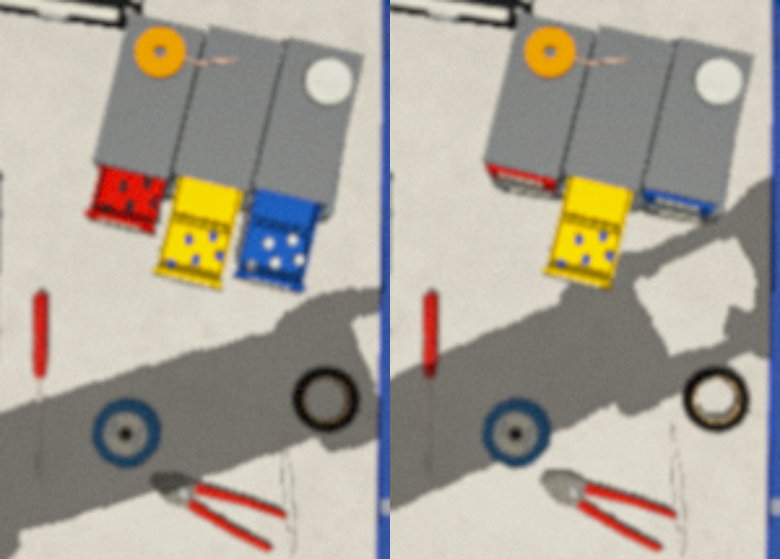

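The before and after views show red (right half, 520,178) and blue (680,200) flush with their housings. Yellow hasn't moved (-0.133 m both times), and none of the loose items have shifted.

```bash
python3 -c "
from workcell import manip
print(manip.finish_job())"
```

```text
the job is handed in; nothing more can be done
None
```

The red and blue drawers are pushed home against their stops, the yellow drawer and loose items show no movement in the camera views, and the job is handed in (no verdict was returned).

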